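# Cover the sample beaker

### The job

Close the beaker that holds the four vials with the loose blue cover: lift the cover by its white knob, lower it gently onto the rim (do not drop it) so that its plug is inside the mouth and it sits fully down and level, then let go. Leave both beakers standing upright where they are, the empty one open, and do not disturb the other things on the worktop.

Things in the scene. Friction and masses are not known exactly. Their poses are not given: they have to be found in the camera images.
- cover: Loose round blue cover, white knob, lying plug down, 70 g. Origin: centre of its underside (bottom of plug), z up. Plug 49 mm diameter, tapered foot, z 0 to 9 mm; flat flange 76 mm diameter, z 9 to 13.5; round knob 24 mm diameter, z 13.5 to 42. Round: any yaw serves. Seated, its flange lies on the rim and its origin is 65 mm above the beaker's origin.
- beaker_sample: Loose translucent white plastic beaker, open at the top, 64 mm across the rim, 74 mm high, walls about 2 to 3 mm (mouth at least 56 mm clear), about 120 g; it is the one with four cryovials standing in it, 40 mm tall. Origin: centre of its underside, z up.
- beaker_empty: Identical beaker with nothing in it, to stay open. Origin: centre of its underside, z up.
- vial_a: Cryovial, 13 mm diameter, 40 mm tall, with a ribbed pale pink cap, standing in the sample beaker. Origin: centre of its underside.
- vial_b: Second such cryovial in the same beaker.
- vial_c: Third such cryovial in the same beaker.
- vial_d: Fourth such cryovial in the same beaker.
- timer: Bystander: pale digital timer with three coloured keys, 66x66x19 mm. Origin: centre of its underside.
- petri_amber: Bystander: amber petri dish, 64 mm diameter, 15 mm high. Origin: centre of its underside.
- media_bottle: Bystander: bottle with orange cap, 60 mm diameter, 116 mm high. Origin: centre of its underside.
- tape_roll: Bystander: roll of yellow label tape lying flat, 60 mm diameter, 13 mm high. Origin: centre of its underside.
Not all that is in view belongs to the job. What is shaped like the beaker_sample but red or yellow is not meant.

How it is judged:
By the outcome, as a careful person would: the job done as asked, in the order asked, and still so for the second after the job is handed in, with the robot touching nothing.
It also fails if it takes over 45 s, if anything falls off the work surface, if the arm or the gripper's body presses on something with over 40 N, if the wrist force passes 120 N, or if a joint passes its speed limit or range.

### The arm

A 7-joint arm with a two-finger parallel gripper is mounted at the origin on a cart in front of the work surface, level with it; the furniture and walls round the work are solid. World frame = base frame: x ahead of the robot, y to its left, z up, the work surface at z = 0. Lengths are in m, angles in rad, forces in N, time in s.
With the tool pointing down it reaches from about 0.425 to 0.825 m from the base axis. Payload 3.6 kg.
Tool frame: the origin (TCP) lies where the fingers leave the gripper's body, on its centre line; the fingertips stand 73 mm ahead of it and the grasp point (between the pads) lies 54 mm ahead of it; z points along the fingers, y is the line along which they close (so a half turn about z gives the same grasp; the last joint's range is limited). The gripper opens to 85 mm and grips with 20 to 120 N. Pads are 22 mm wide; open, the fingers measure 114 mm over their backs; the gripper's body (76 mm by 85 mm) begins 54 mm behind the grasp point. The pads swing forward as they close: fully open they stand 13 mm farther back than shut.
Start: joints at [1.216, 0.615, -0.013, 1.423, 0.008, 1.103, -0.04], TCP at [0.209, -0.615, 0.304] pointing down, gripper open.
Joint ranges: [-3.12, 3.12], [-0.3, 2.06], [-1.34, 1.32], [0.26, 2.42], [-1.36, 4.5], [0.01, 1.98], [-2.84, 2.84]. Speed limits (rad/s): [2.79, 2.79, 3.14, 3.14, 3.14, 3.14, 3.14].

### API

Orientations are given as a unit quaternion [x, y, z, w].
In Python, from station import arm, snapshot, camera_info, ticket gives the robot as it stands. Calls block until the motion is done:
- arm.movep(position, orientation): joint-space move of the TCP to a pose.
- arm.line_to(position, velocity=0.15, ori=None): straight line of the TCP; ori=None keeps the orientation; velocity is the mean speed in m/s.
- arm.move_j(angles): joint-space move.
- arm.move_gripper(opening, effort=None): opening from 0.0 (shut) to 1.0 (fully open); effort is the grip in N (None keeps the last); returns when the fingers have stopped.
- arm.pause(seconds).
- arm.ik(position, orientation): joint angles nearest the present ones, or None.
- snapshot(name): name is "side" or "top" or "wrist"; returns the picture (480x640x3 uint8, blue, green, red); there is no depth.
- camera_info(name): a dict with "fx", "fy", "cx", "cy" (pixels), "R" (3x3) and "t" (3): a world point X has camera coordinates R X + t; the wrist camera has in their place "T_tool_cam" (4x4, takes a point from camera to tool coordinates, whose origin is the TCP and whose axes are the flange's). Camera axes: x right, y down, z forward; pixel columns grow to the right and rows downward; lengths in m; the calibration is good to about 2 mm. A picture is of the moment at which its call begins: read the wrist's pose just before it. camera_info takes no time and is no camera call.
A pose or a line that the arm cannot do raises arm.MotionError and nothing moves.
- ticket.finish_job(): hands the job in; it is judged then, once.
Readings, each from a call of its own:
- arm.read_time(): time.
- arm.read_joint_positions(): joint angles.
- arm.read_dq(): joint speeds.
- arm.read_effort(): joint torques, N m.
- arm.read_tool_pos(): TCP position.
- arm.read_eef_rot(): TCP orientation.
- arm.read_ft_force(): force on the tool from outside, world axes, zero at the start.
- arm.read_wrist_torque(): the same for the moment, N m.
- arm.read_opening(): opening from 0.0 (shut) to 1.0 (fully open).
- arm.read_finger_force(): force on a finger pad.
Only numpy, scipy, OpenCV 4.12 (cv2) and the standard library are available. Lean on these libraries where they do the work, as an engineer would, in place of code of your own. Each camera call takes 0.05 s, during which the arm holds its last target. There are 200 camera calls.

## Working session

There is one attempt and no reset: what is moved stays moved. The work goes in short steps, each a Python script; the robot and the scene stay as the last script left them, time stands still between calls to the robot, and variables do not carry over. Pictures are saved under pics/ and viewed, at most 10 in all, crops included, and the job is handed in when it is done.

```bash
mkdir -p pics
python3 - <<'E'
from station import arm, snapshot, camera_info
import cv2, numpy as np
for n in("top","side"):
    im=snapshot(n); cv2.imwrite(f"pics/{n}0.png",im); c=camera_info(n)
    R=np.array(c["R"]);t=np.array(c["t"]); print(n,c["fx"],c["cx"],c["cy"],(-R.T@t).round(3),R.round(3).tolist())
print(arm.read_time(),arm.read_eef_rot(),arm.read_tool_pos(),camera_info("wrist"))
E
```

```text
top 507.69734296384803 321.0700234801686 238.59199414016516 [ 0.329 -0.007  1.075] [[0.018, -0.999, 0.032], [-0.987, -0.023, -0.159], [0.159, -0.029, -0.987]]
side 443.5488584908646 320.5876754169782 234.57556364595698 [0.384 0.831 0.796] [[-0.992, -0.127, -0.005], [-0.082, 0.67, -0.738], [0.097, -0.732, -0.674]]
0.1 [ 9.86594182e-01  1.63188812e-01 -1.90630578e-04 -1.13770160e-03] [ 0.20912136 -0.61489159  0.30286598] {'fx': 364.37230207484265, 'fy': 364.37230207484265, 'cx': 323.95824406291365, 'cy': 241.4599556800848, 'T_tool_cam': array([[ 1.04592050e-03, -9.59031883e-01, -2.83296229e-01,
         7.19292447e-02],
       [ 9.99998684e-01,  1.35446141e-03, -8.93243643e-04,
        -1.06152967e-03],
       [ 1.24036294e-03, -2.83294922e-01,  9.59032037e-01,
        -6.99037602e-02],
       [ 0.00000000e+00,  0.00000000e+00,  0.00000000e+00,
         1.00000000e+00]])}
```

View pics/top0.png

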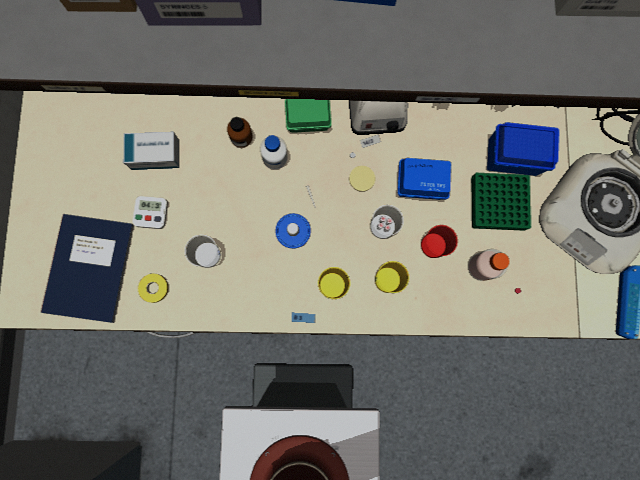

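View pics/side0.png

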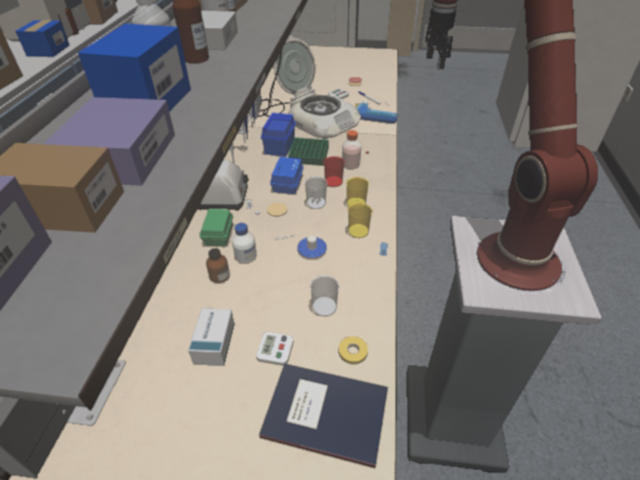

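The top picture shows the cover at about (293,231) with its knob at (292,229). The beaker with vials is at (384,222), with the red one close by at (439,241) and a yellow one at (391,277). The empty beaker is at (206,252). The side picture agrees.

```bash
cat > h.py <<'E'
from station import arm, snapshot, camera_info, ticket
import cv2, numpy as np
from scipy.spatial.transform import Rotation as Ro
def cam(n):
    c=camera_info(n); K=np.array([[c["fx"],0,c["cx"]],[0,c["fy"],c["cy"]],[0,0,1]])
    if n!="wrist": return K,np.array(c["R"]),np.array(c["t"])
    T=np.eye(4);T[:3,:3]=Ro.from_quat(arm.read_eef_rot()).as_matrix();T[:3,3]=arm.read_tool_pos()
    M=np.linalg.inv(T@c["T_tool_cam"]); return K,M[:3,:3],M[:3,3]
def on_plane(C,uv,z):
    K,R,t=C; uv=np.atleast_2d(uv); d=(np.linalg.inv(K)@np.c_[uv,np.ones(len(uv))].T).T@R
    o=-R.T@t; return o+d*((z-o[2])/d[:,2])[:,None]
def proj(C,X):
    K,R,t=C; p=(np.atleast_2d(X)@R.T+t)@K.T; return p[:,:2]/p[:,2:]
def circle(P):  # least squares circle in xy
    P=np.asarray(P); s=np.linalg.lstsq(np.c_[2*P[:,:2],np.ones(len(P))],(P[:,:2]**2).sum(1),rcond=None)[0]
    return s[:2],np.sqrt(s[2]+s[:2]@s[:2])
def blue(im,near):  # outer contour of the blue blob nearest a pixel
    h=cv2.cvtColor(im,cv2.COLOR_BGR2HSV); m=cv2.inRange(h,(100,120,60),(125,255,255))
    cs=[c for c in cv2.findContours(m,cv2.RETR_EXTERNAL,cv2.CHAIN_APPROX_NONE)[0] if cv2.contourArea(c)>100]
    return min(cs,key=lambda c:np.linalg.norm(c[:,0].mean(0)-near))[:,0]
E
python3 - <<'E'
from h import *
C=cam("top");im=cv2.imread("pics/top0.png")
print("cover",circle(on_plane(C,blue(im,(293,231)),.0135)))
print("knob",on_plane(C,(292,229),.042))
for n,p in dict(sample=(383,220),red=(441,239),yel=(391,274),yel2=(333,280),empty=(204,250)).items(): print(n,on_plane(C,p,.074).round(3))
print("bottle",on_plane(C,(500,261),.116), "shelf edge",on_plane(C,(290,90),.4),on_plane(C,(290,90),.3))
# target above the cover / beaker
q=Ro.from_euler("xz",[180,0],degrees=True)
for y in (0,-.19):
  for yaw in (0,90,180,-90):
    qq=(Ro.from_euler("z",yaw,degrees=True)*Ro.from_euler("x",180,degrees=True)).as_quat()
    j=arm.ik([.5,y,.25],qq); print(y,yaw,None if j is None else np.round(j,2))
E
```

```text
cover (array([0.51652025, 0.02298522]), np.float64(0.03613001821073877))
knob [[0.51430167 0.02338837 0.042     ]]
sample [[ 0.531 -0.16   0.074]]
red [[ 0.495 -0.278  0.074]]
yel [[ 0.423 -0.176  0.074]]
yel2 [[ 0.408 -0.061  0.074]]
empty [[0.462 0.195 0.074]]
bottle [[ 0.4480099  -0.37961873  0.116     ]] shelf edge [[0.64910202 0.02110033 0.4       ]] [[0.696537 0.025239 0.3     ]]
0 0 [ 0.04  0.45 -0.11  1.92  0.07  0.77 -1.69]
0 90 [ 0.26  0.48 -0.45  1.91  0.28  0.81 -0.33]
0 180 [ 0.48  0.56 -0.79  1.9   0.51  0.89  1.01]
0 -90 [-0.72  0.7   1.13  1.94 -0.76  1.01 -2.37]
-0.19 0 [ 0.33  0.5  -0.01  1.83  0.01  0.82 -1.26]
-0.19 90 [ 0.58  0.52 -0.39  1.82  0.25  0.85  0.07]
-0.19 180 [ 0.79  0.6  -0.74  1.81  0.49  0.93  1.41]
-0.19 -90 [ 0.04  0.53  0.43  1.84 -0.29  0.84 -2.53]
```

```bash
cat >> h.py <<'E'
Q=Ro.from_euler("x",180,degrees=True).as_quat()
E
python3 - <<'E'
from h import *
arm.movep([.29,-.35,.32],Q); 
arm.movep([.53,-.16,.27],Q)
C=cam("wrist");im=snapshot("wrist");cv2.imwrite("pics/w_s.png",im);np.savez("s.npz",K=C[0],R=C[1],t=C[2])
arm.movep([.515,.023,.22],Q)
C=cam("wrist");im=snapshot("wrist");cv2.imwrite("pics/w_c.png",im);np.savez("c.npz",K=C[0],R=C[1],t=C[2])
print(proj(C,[.515,.023,.0135]),circle(on_plane(C,blue(im,proj(C,[.515,.023,.0135])[0]),.0135)),arm.read_time())
E
python3 -c "
import cv2,numpy as np;cv2.imwrite('pics/both.png',cv2.resize(np.hstack([cv2.imread('pics/w_s.png')[:,100:540],cv2.imread('pics/w_c.png')[:,100:540]]),(800,436)))"
```

```text
[[321.80462853 229.9992811 ]] (array([0.51606465, 0.02732143]), np.float64(0.036783374013378646)) 3.2417
```

View pics/both.png

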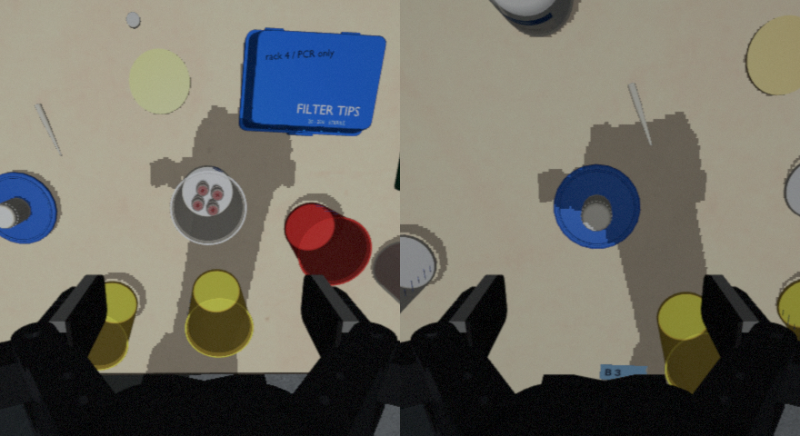

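The left half shows the beaker with four pink-capped vials at about (208,205), with yellow below it and red to its right. The right half shows the cover at (597,206), partly in shadow, with the knob top at (597,212). Wrist and top disagree by 4 mm in y, so I'll fit the known circles on image gradients, with the arm settled.

```bash
cat >> h.py <<'E'
TH=np.linspace(0,2*np.pi,180,endpoint=False)
def fitc(C,im,xy,z,r,w=.010,ch=None):
    """centre of a horizontal circle (height z, radius r) by the mean edge strength across it; also the runner radius"""
    g=cv2.GaussianBlur(im,(3,3),0).astype(np.float32)
    def ring(x,y,rr):
        P=np.c_[x+rr*np.cos(TH),y+rr*np.sin(TH),np.full(180,z)]; uv=proj(C,P).astype(np.float32)
        return cv2.remap(g,uv[:,0][None],uv[:,1][None],cv2.INTER_LINEAR)[0]
    best=(-1,)
    for step,ww in((.001,w),(.0002,.001)):
        c=xy if step==.001 else best[1:3]
        for x in np.arange(-ww,ww+1e-9,step)+c[0]:
            for y in np.arange(-ww,ww+1e-9,step)+c[1]:
                s=np.minimum(np.abs(ring(x,y,r+.0012)-ring(x,y,r-.0012)).max(1),60).mean()
                if s>best[0]: best=(s,x,y)
    return np.round(best[1:],4),round(float(best[0]),1)
E
python3 - <<'E'
from h import *
arm.pause(.3)
C=cam("wrist");im=snapshot("wrist");cv2.imwrite("pics/w_c2.png",im);print(arm.read_tool_pos())
T=cam("top");ti=cv2.imread("pics/top0.png")
d=np.load("s.npz");S=(d["K"],d["R"],d["t"]);si=cv2.imread("pics/w_s.png")
for r in(.037,.038): print("flange w",r,fitc(C,im,(.516,.025),.0135,r),"top",fitc(T,ti,(.516,.025),.0135,r))
print("knob w",fitc(C,im,(.515,.025),.042,.012),"top",fitc(T,ti,(.515,.025),.042,.012,.006))
print("rim w",fitc(S,si,(.531,-.16),.074,.032),"top",fitc(T,ti,(.531,-.16),.074,.032))
print("rim inner w",fitc(S,si,(.531,-.16),.074,.029))
for CC,I,xy,z,r in((S,si,fitc(S,si,(.531,-.16),.074,.032)[0],.074,.032),(C,im,fitc(C,im,(.516,.025),.0135,.038)[0],.0135,.038),(C,im,fitc(C,im,(.515,.025),.042,.012)[0],.042,.012)):
    p=proj(CC,np.c_[xy[0]+r*np.cos(TH),xy[1]+r*np.sin(TH),np.full(180,z)])
    cv2.polylines(I,[np.round(p*16).astype(np.int32)],True,(0,255,0),1,cv2.LINE_AA,4)
cv2.imwrite("pics/fit.png",cv2.resize(np.hstack([si[140:300,220:420],im[140:300,220:420]]),(800,320)))
E
```

```text
[0.51520842 0.02221787 0.22013213]
flange w 0.037 (array([0.5162, 0.0272]), 60.0) top (array([0.5164, 0.0224]), 60.0)
flange w 0.038 (array([0.516 , 0.0274]), 59.6) top (array([0.516, 0.023]), 60.0)
knob w (array([0.5164, 0.0274]), 45.0) top (array([0.5168, 0.0232]), 59.9)
rim w (array([ 0.531 , -0.1656]), 42.2) top (array([ 0.5286, -0.1668]), 31.0)
rim inner w (array([ 0.5306, -0.1652]), 40.8)
```

View pics/fit.png

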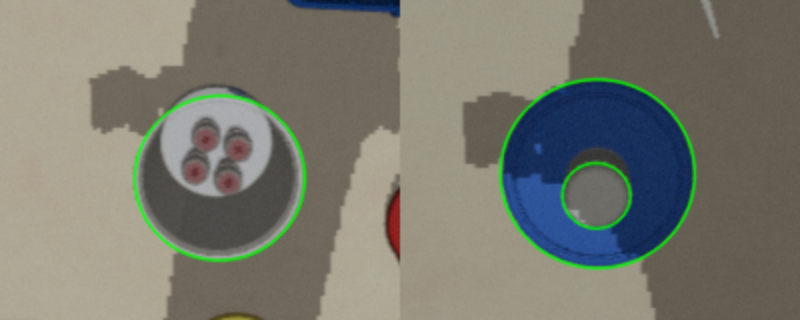

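Both fits lie well on the edges: cover (0.516, 0.0274) and rim (0.5308, -0.1654) from the wrist, and the knob fit agrees with the flange. Next I grasp, letting the fingers centre the knob, and check where the cover sits in the hand.

Run:
```python
from h import *
arm.move_gripper(.55,30)
arm.movep([.516,.0260,.13],Q)
arm.line_to([.516,.0260,.0885],.08)
arm.pause(.2); print(arm.read_tool_pos(),arm.read_ft_force())
C=cam("wrist");im=snapshot("wrist");print("flange low",fitc(C,im,(.516,.025),.0135,.038))
arm.move_gripper(0,35)
print("grip",arm.read_opening(),arm.read_finger_force(),arm.read_ft_force())
arm.line_to([.516,.0260,.10],.03)
arm.line_to([.516,.0260,.22],.15); arm.pause(.3)
p=arm.read_tool_pos();C=cam("wrist");im2=snapshot("wrist");dz=p[2]-.0885
print(arm.read_opening(),arm.read_ft_force(),p,arm.read_eef_rot())
for z in (.0115,.0135,.0155): print("in hand",z,fitc(C,im2,p[:2],z+dz,.038)[0]-p[:2],fitc(C,im2,p[:2],z+dz,.038)[1])
cv2.imwrite("pics/hand.png",cv2.resize(np.hstack([im,im2]),(800,300)))
print(arm.read_time())
```

```text
[0.51631981 0.02598587 0.08902575] [-0.06836969 -0.00662093  0.47859738]
flange low (array([0.5164, 0.027 ]), 50.4)
grip 0.27471786989508457 34.55703955925692 [-0.13136176  0.72715152  4.66646787]
0.2725691005083813 [ 0.40810983 -0.77059273 -0.95586397] [0.51576965 0.02600339 0.21935967] [ 9.99999868e-01  3.83737753e-05 -5.10983523e-04  3.75273201e-05]
in hand 0.0115 [0.00063035 0.00099661] 47.6
in hand 0.0135 [0.00103035 0.00119661] 47.3
in hand 0.0155 [0.00143035 0.00099661] 41.5
7.5917
```

View pics/hand.png

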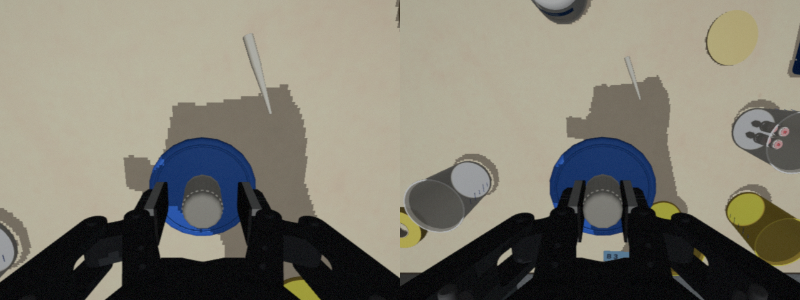

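The cover is held and centred in the hand (opening 0.27, about 24 mm). The wrist camera reads about 1 mm high in y at this depth, so the rim's true y is about -0.1668, as the top camera says. I'll hover over the beaker and check there with the side camera, comparing flange and rim.

Run:
```python
from h import *
arm.line_to([.530,-.1665,.22],.15); arm.line_to([.530,-.1665,.175],.1); arm.pause(.3)
p=np.array(arm.read_tool_pos()); base=p[2]-.0885; print(p,base,arm.read_opening())
S=cam("side");s0=cv2.imread("pics/side0.png");s=snapshot("side");w=snapshot("wrist");W=cam("wrist");T=cam("top");t=snapshot("top")
print("rim side",fitc(S,s0,p[:2],.074,.032))
print("cover side",fitc(S,s,p[:2],base+.0135,.038),"wrist",fitc(W,w,p[:2],base+.0135,.038),"top",fitc(T,t,p[:2],base+.0135,.038))
c=np.round(proj(S,[.53,-.166,.09])[0]).astype(int)
a=[cv2.resize(i[c[1]-50:c[1]+50,c[0]-65:c[0]+65],(520,400),interpolation=cv2.INTER_CUBIC)[:,60:460] for i in(s0,s)]
cv2.imwrite("pics/hov.png",np.hstack(a))
```

```text
[ 0.53025237 -0.16662741  0.17558135] 0.08708134538201437 0.2738025855607925
rim side (array([ 0.5279, -0.1566]), 9.4)
cover side (array([ 0.5267, -0.161 ]), 15.0) wrist (array([ 0.5311, -0.1654]), 47.2) top (array([ 0.5309, -0.1684]), 24.8)
```

View pics/hov.png

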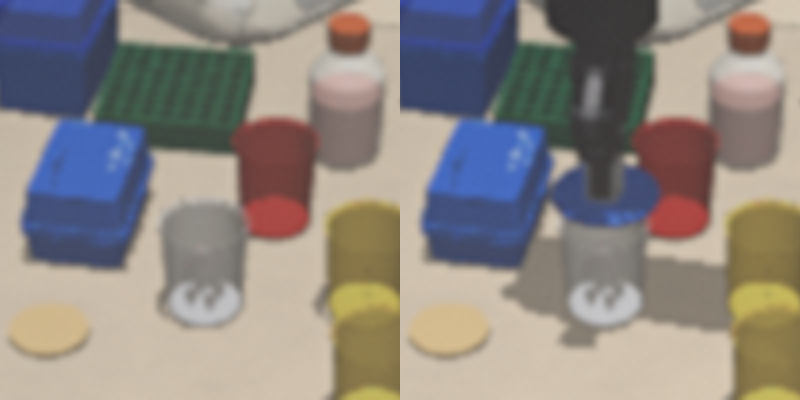

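The side crop shows the flange centred on the beaker: it spans columns 552–660 (centre 206 once offset), against the beaker's centre at 205. In the wrist frame the cover appears at (0.5311, -0.1654) and the rim at (0.5308, -0.1654), so they agree. The side fits score low, so I ignore those numbers. I'll lower with force feedback.

Run:
```python
from h import *
x,y=.530,-.1665
arm.line_to([x,y,.164],.05); arm.pause(.2); f0=np.array(arm.read_ft_force()); z=.164
while z>.1505:
    z-=.001; arm.line_to([x,y,z],.02); arm.pause(.05)
    f=np.array(arm.read_ft_force())-f0; p=arm.read_tool_pos(); print(round(z,4),p.round(4),f.round(1))
    if f[2]>4 or np.hypot(*f[:2])>6: break
print(arm.read_wrist_torque(),arm.read_opening(),arm.read_time())
p=np.array(arm.read_tool_pos());W=cam("wrist");w=snapshot("wrist");print(fitc(W,w,p[:2],.0785,.038))
s=snapshot("side");t=snapshot("top");c=np.round(proj(cam("side"),[.53,-.166,.06])[0]).astype(int)
cv2.imwrite("pics/seat.png",np.hstack([cv2.resize(w[120:420,120:520],(400,300)),cv2.resize(s[c[1]-38:c[1]+37,c[0]-50:c[0]+50],(400,300),interpolation=cv2.INTER_CUBIC)]))
```

```text
0.163 [ 0.53   -0.1665  0.163 ] [-0.   0.9 -0.1]
0.162 [ 0.53   -0.1665  0.162 ] [-0.7  0.8  0.5]
0.161 [ 0.53   -0.1665  0.161 ] [-0.4  0.2 -0.5]
0.16 [ 0.53   -0.1665  0.16  ] [-1.   0.5 -0.1]
0.159 [ 0.53   -0.1665  0.159 ] [-0.4  0.2  0.1]
0.158 [ 0.53   -0.1665  0.158 ] [-1.2  0.8  0.3]
0.157 [ 0.53   -0.1665  0.1569] [-1.1  1.1  0.2]
0.156 [ 0.53   -0.1665  0.156 ] [-1.5  0.3 -0.2]
0.155 [ 0.53   -0.1665  0.155 ] [-0.7  0.7 -0.4]
0.154 [ 0.53   -0.1665  0.154 ] [-0.3 -0.2 -0.5]
0.153 [ 0.5301 -0.1665  0.1535] [-2.   0.7  5.1]
[ 0.04785503  0.20799416 -0.02550999] 0.275417028695672 13.9417
(array([ 0.5309, -0.1653]), 47.1)
```

View pics/seat.png

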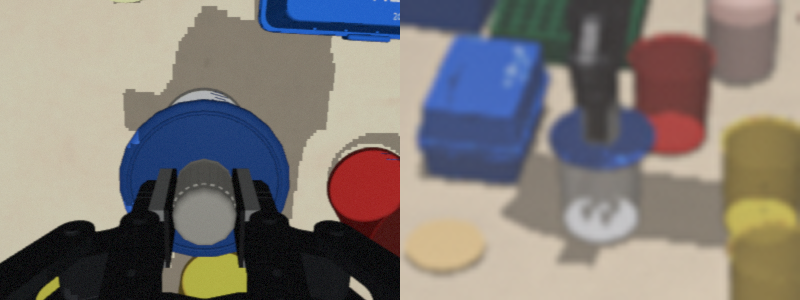

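Contact came at TCP z = 0.1535, exactly the seated height, with no sideways force on the way. The pictures show the flange on the rim and level. I'll release, back off and check.

Run:
```python
from h import *
p=np.array(arm.read_tool_pos())
arm.move_gripper(.5); arm.pause(.1); print(arm.read_opening(),arm.read_finger_force())
arm.line_to([p[0],p[1],p[2]+.03],.05); arm.line_to([p[0],p[1],.28],.15); arm.pause(.3)
W=cam("wrist");w=snapshot("wrist")
for z in(.0745,.0785,.0825): print(z,fitc(W,w,p[:2],z,.038))
print("knob",fitc(W,w,p[:2],.107,.012))
arm.movep([.40,-.02,.33],Q); arm.pause(.2)
t=snapshot("top");s=snapshot("side");T=cam("top");print("top flange",fitc(T,t,p[:2],.0785,.038),"knob",fitc(T,t,p[:2],.107,.012,.006))
c=np.round(proj(cam("side"),[.53,-.166,.06])[0]).astype(int)
cv2.imwrite("pics/done.png",np.hstack([w[90:390,120:520],cv2.resize(s[c[1]-38:c[1]+37,c[0]-50:c[0]+50],(400,300),interpolation=cv2.INTER_CUBIC)]))
cv2.imwrite("pics/topdone.png",t); print(arm.read_time())
```

```text
0.5035285355453809 0.0
0.0745 (array([ 0.5292, -0.1655]), 60.0)
0.0785 (array([ 0.53  , -0.1651]), 60.0)
0.0825 (array([ 0.5314, -0.1651]), 56.0)
knob (array([ 0.5302, -0.1653]), 48.9)
top flange (array([ 0.5308, -0.1697]), 57.6) knob (array([ 0.5306, -0.1701]), 60.0)
17.5417
```

View pics/done.png

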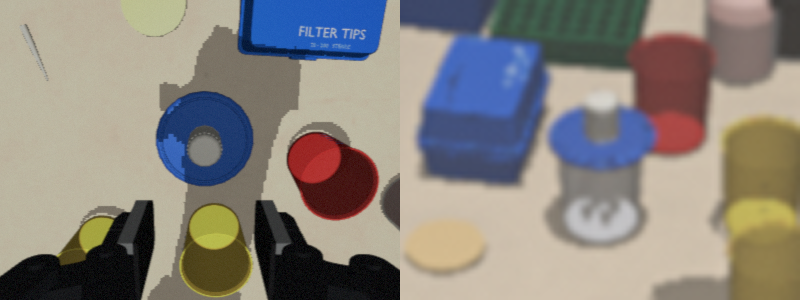

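View pics/topdone.png

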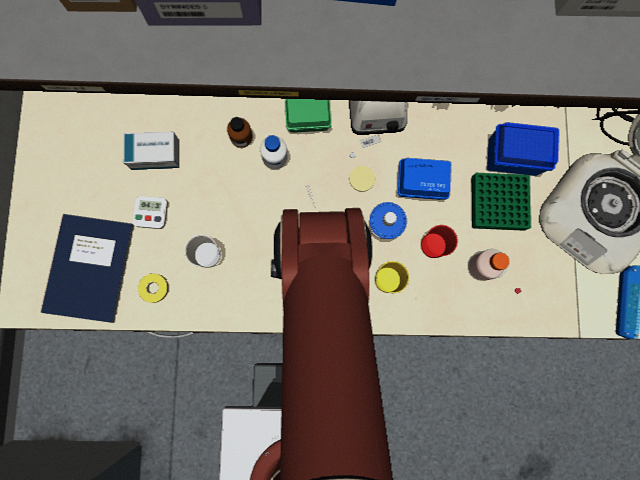

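The cover sits on the beaker with knob and flange concentric in both views, so it is level and fully down at 78.5 mm. The empty beaker is open at (206,252), and everything else I can see is where it was. I'm handing in.

```bash
python3 -c "
from station import ticket; print(ticket.finish_job())"
```

```text
the job is handed in; nothing more can be done
None
```

The blue cover is seated fully down and level on the beaker with the four vials and released, and the job was handed in with about 17.5 s on the robot's clock; the hand-in call gave no verdict.

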